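Hang the lift-off guard door on its two hinge pins

TASK

Hang the guard door, the smoky acrylic panel with two hinge knuckles on one edge, on the hinge post of the chute station: lower it gently until both knuckles sit fully down on the two pins at once, and let go of it there, closed across the front of the tin in line with the station. Leave the plain shield without knuckles where it stands.

Things in the scene. Friction and masses are not known exactly. Their poses are not given: they have to be found in the camera images.
- door: Smoky acrylic door on a 28 mm wide foot rail, 0.2-0.45 kg. On one edge two upright tube knuckles (36 mm outside, 24 bore) span z 0-20 and 90-110 mm. Origin: hinge axis at the lower knuckle's bottom (bench height at start); z up; the panel runs along its -y, y -28 to -125, 5 mm thick in x. Grip the top rail: 12 mm thick in x, centred on x = 0, z 108-126. Balances at y = -60.
- post: Fixed chute station with hinge post. Origin: hinge axis at bench height; z up. Seated and closed, the door's origin is at x 0, y 0, z 40 mm, axes parallel (panel along -y). A column on the +y side (y 35-60, up to z 130) carries the pins; x < 0 is the open front. Behind the door: tin x 35-135, y -135 to -15, top z 34; chute 70 wide at x 85 rises from y -120 to z 160 at y -300.
- upper_pin (a point): Foot of the upper pin (its shoulder's top), 130 mm above the bench on the hinge axis; the lower pin's is 90 mm below. Pins point up, 24 mm high, 20 thick for the first 6, tapered to 6 at the tip. Shoulders: 34 mm across, 8 thick. The lower knuckle must pass under the upper shoulder: bring the door in sideways from the front with its origin at z 64-102 (best 82), then lower it.
- plain_shield: Bystander, stays where it is: a plain smoky acrylic shield standing loose on the bench, same height, rails and thickness as the door, but no knuckles; the panel runs to its end. Origin at bench height; extends along its own y from -125 to 18 mm; top at z = 126 mm.

How it is judged:
By the outcome, as a careful person would: the job done as asked, in the order asked, and still so for the second after the job is handed in, with the robot touching nothing.
It also fails if it takes over 40 s, if anything falls off the work surface, if the arm or the gripper's body presses on something with over 40 N, if the wrist force passes 120 N, or if a joint passes its speed limit or range.

ROBOT

A 6-joint arm with a two-finger parallel gripper is mounted at the origin on the work surface. World frame = base frame: x ahead of the robot, y to its left, z up, the work surface at z = 0. Lengths are in m, angles in rad, forces in N, time in s.
With the tool pointing down it reaches from about 0.375 to 0.975 m from the base axis. Payload 3.8 kg.
Tool frame: the origin (TCP) lies at the very end of the fingers, on their centre line; the grasp point (between the pads) lies 19 mm behind it; y points along the fingers, z is the direction in which the jaws open and shut, and the axes are right-handed (so a half turn about y gives the same grasp; the last joint's range is limited). The gripper opens to 85 mm and grips with 20 to 120 N. Pads are 22 mm wide; open, the fingers measure 114 mm over their backs; the gripper's body (76 mm by 85 mm) begins 54 mm behind the grasp point. The pads swing forward as they close: fully open they stand 13 mm farther back than shut.
Start: joints at [-1.322, 0.264, 1.604, -0, 1.274, -0.037], TCP at [0.19, -0.648, 0.231] pointing down, gripper open.
Joint ranges: [-2.63, 2.63], [-0.94, 2.18], [0.31, 2.57], [-1.31, 4.45], [0, 2.66], [-2.55, 2.55]. Speed limits (rad/s): [2.57, 2.57, 3.14, 3.14, 3.14, 3.14].

INTERFACE

Orientations are given as a rotation vector (axis times angle).
In Python, from workcell import bot gives the robot as it stands.
- The arm moves only by the tool play_rows, never from a script. Its argument "series" is text: rows parted by semicolons, each of 7 numbers parted by spaces: the shift along the tool's x, y, z in cm, then the turn, a rotation vector about the tool's x, y, z in degrees, then the finger opening in cm, from 0 to 8.54. In form: dx dy dz rx ry rz grip; .... A call has 1 to 12 rows; each row is the pose to reach, as a shift and turn from the pose measured when the call began, along the tool's axes at that moment; what a row does not reach only later rows make up. A row lasts 1/12 s, in which the tool goes at most 41.7 mm and 7.16 degrees, less where a joint would pass 70% of its speed; a pose out of reach is approached as far as the arm can. A call with a gripper value outside its range is refused whole. The fingers move at their own pace and stop on an object; "newtons" is the grip in N (left out, the last holds). Time passes only in rows, so rows that repeat a pose let the fingers close. It gives the time, the measured TCP pose, the force and the opening at its end, in the units of the state.
- bot.read_state(): the state, without advancing time (a new reading comes with each control period).
- bot.read_camera(name): name is "scene" or "side" or "wrist"; returns the picture (480x640x3 uint8, blue, green, red); there is no depth.
- bot.calibration(name): a dict with "fx", "fy", "cx", "cy" (pixels), "origin" and "rotation" of the camera in the world. Camera axes: x right, y down, z forward; pixel columns grow to the right and rows downward; lengths in m; the calibration is good to about 2 mm. The wrist camera is an equidistant fisheye: a pixel r from the principal point sees the ray r / f radians off the axis. A picture is of the moment at which its call begins: read the wrist's pose just before it. calibration takes no time and is no camera call; for the wrist camera it gives the pose at the moment of the call.
- bot.finish_job(): hands the job in, once; it reports no verdict.
The state is a dict: "time": time; "q": joint angles; "joint_vel": joint speeds; "joint_torque": joint torques, N m; "tool_pos": TCP position; "tcp_rot": TCP orientation; "wrist_force": force on the tool from outside, world axes, zero at the start; "torque": the same for the moment, N m; "width": opening from 0.0 (shut) to 1.0 (fully open).
Only numpy, scipy, OpenCV 4.12 (cv2) and the standard library are available. Lean on these libraries where they do the work, as an engineer would, in place of code of your own. Each camera call takes 0.05 s, during which the arm holds its last target.

## Working session

There is one attempt and no reset: what is moved stays moved. The work goes in short steps, Python scripts to look and compute and a tool call to move; the robot and the scene stay as the last step left them, time stands still between calls to the robot, and variables do not carry over. Pictures are saved under pics/ and viewed, and the job is handed in when it is done.

Besides the shell and the picture viewer there is one more tool, called after "Request:" as name(argument=value, ...), one argument or row to a line, values as JSON. play_rows: Moves the arm, as the interface text tells. Its arguments: {"type":"object","properties":{"series":{"type":"string"},"newtons":{"type":"number"}},"required":["series"]}

```bash
ls; mkdir -p pics; python3 - <<'E'
from workcell import bot
import cv2
for n in ["scene","side","wrist"]:
    c=bot.calibration(n); print(n,c)
    cv2.imwrite(f"pics/a_{n}.png",bot.read_camera(n))
print(bot.read_state())
E
```

```text
pics
scene {'fx': 487.8193834843167, 'fy': 487.8193834843167, 'cx': 317.78148731527637, 'cy': 242.17930567094695, 'origin': array([ 0.9310376 , -0.21719803,  0.69283931]), 'rotation': array([-2.21671296, -1.00889482,  0.41831921])}
side {'fx': 594.8350489218965, 'fy': 594.8350489218965, 'cx': 327.10365625119937, 'cy': 245.15576979955003, 'origin': array([ 0.46089174, -0.55330819,  0.76566677]), 'rotation': array([-2.33632513,  0.1308007 , -0.02645374])}
wrist {'fx': 371.64829954431775, 'fy': 371.64829954431775, 'cx': 321.41368262478005, 'cy': 239.35891765609108, 'origin': array([ 0.26243605, -0.62535426,  0.37156509]), 'rotation': array([ 2.31610088, -1.73334062, -0.26330642])}
{'time': 0.15, 'q': array([-1.32190501e+00,  2.64626161e-01,  1.60509447e+00, -1.26673949e-05,
        1.27370632e+00, -3.68589966e-02]), 'joint_vel': array([-0.00249488, -0.00323921, -0.00234639, -0.00107962,  0.00083945,
        0.00155376]), 'joint_torque': array([ 1.09794146e-03, -5.15905273e+01, -3.67958307e+01,  3.60095919e-05,
        8.03831499e-03,  1.17177504e-05]), 'tool_pos': array([ 0.19014345, -0.64705423,  0.23019854]), 'tcp_rot': array([-0.29774421,  2.07012716, -2.06631856]), 'wrist_force': array([-0.06305702,  0.01904636,  0.1724343 ]), 'torque': array([-0.02401551, -0.03451122, -0.03333816]), 'width': 1.0009670671537647}
```

View pics/a_scene.png

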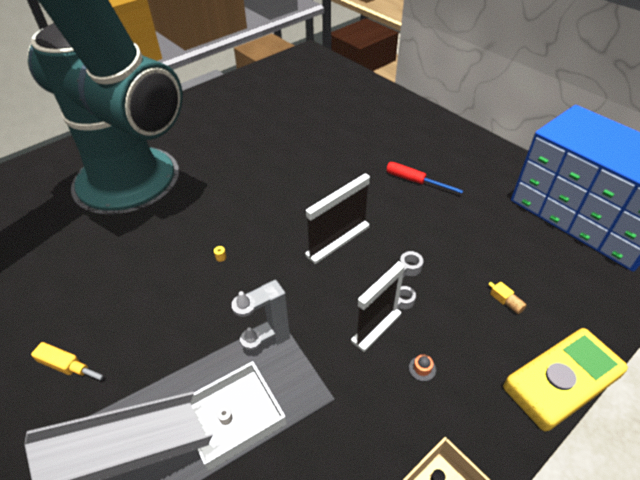

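View pics/a_side.png

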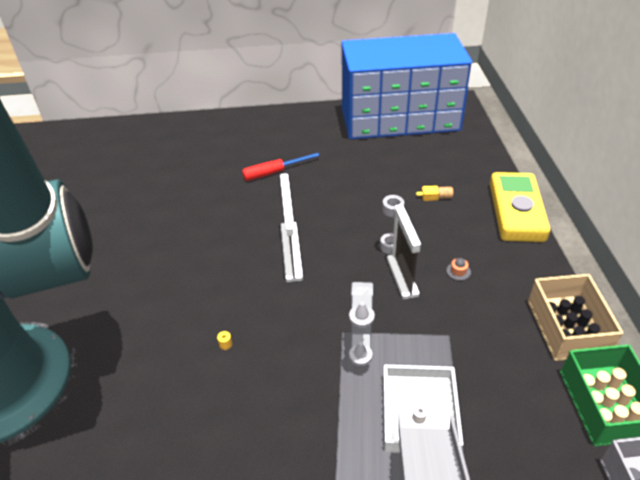

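View pics/a_wrist.png

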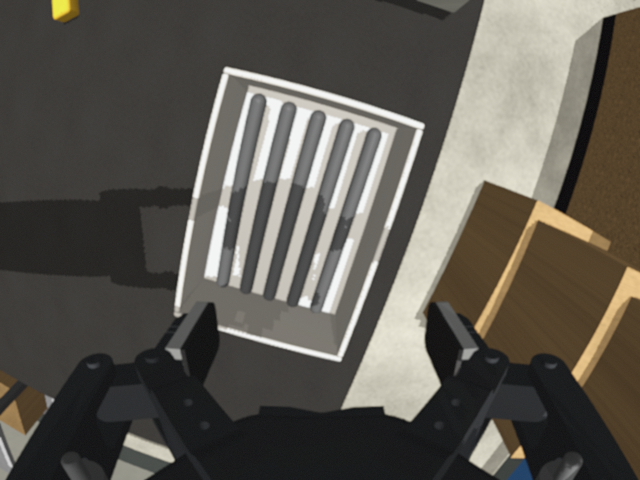

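The scene view shows the door's knuckles at about (411,263) and (405,296). The shield is at (338,215) and the post pins are at (242,302) and (250,338). In the side view the knuckles are at (393,205) and (389,243), with the pins at (362,312) and (361,352). I'll zoom in for accuracy.

```bash
python3 - <<'E'
import cv2
s=cv2.imread("pics/a_scene.png"); d=cv2.imread("pics/a_side.png")
def crop(im,x,y,w,h,k,n): cv2.imwrite("pics/"+n,cv2.resize(im[y:y+h,x:x+w],None,fx=k,fy=k,interpolation=cv2.INTER_CUBIC))
crop(s,340,240,100,115,5,"b1.png"); crop(s,220,270,130,100,5,"b2.png")
crop(d,370,185,70,120,5,"b3.png"); crop(d,330,270,140,120,5,"b4.png")
E
```

```text
(no output)
```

View pics/b1.png

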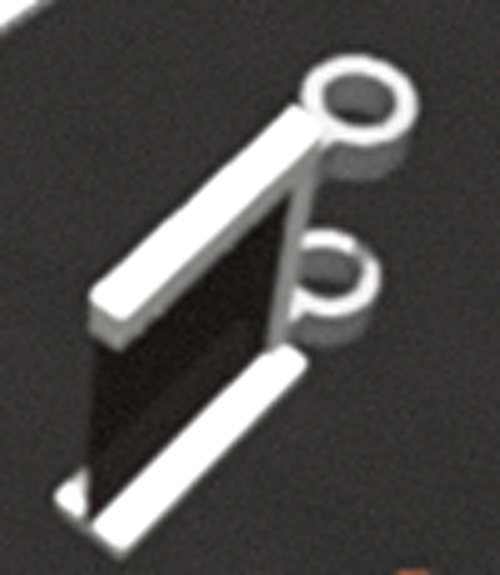

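View pics/b2.png

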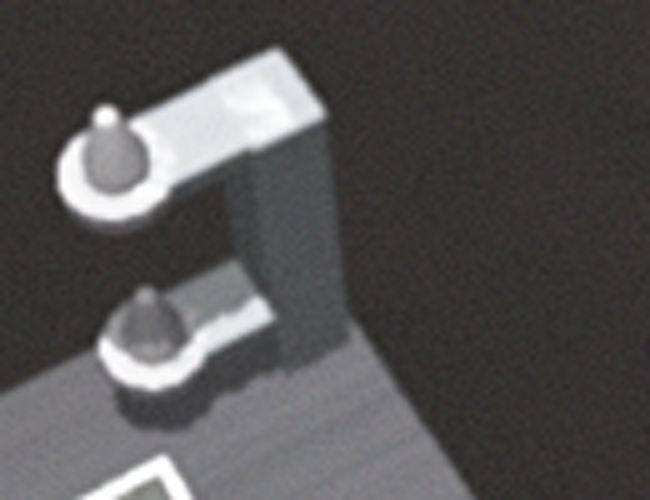

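View pics/b3.png

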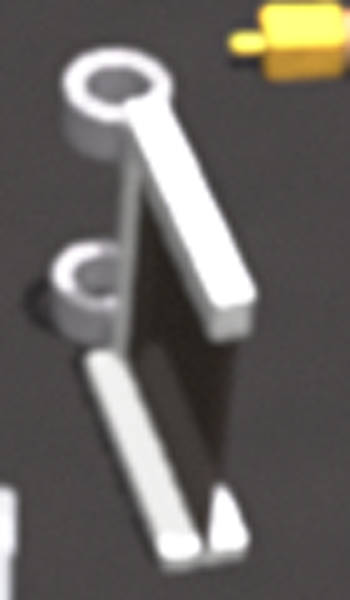

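View pics/b4.png

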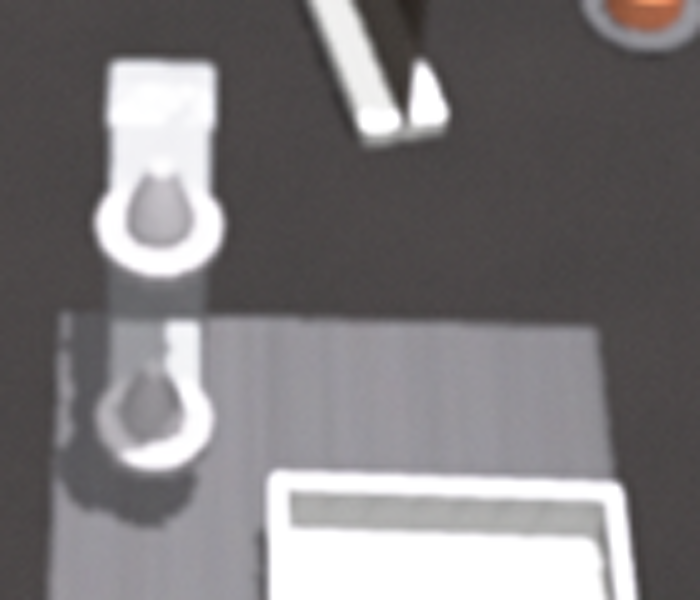

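```bash
cat > h.py <<'E'
import numpy as np, cv2
from scipy.spatial.transform import Rotation as R
from workcell import bot
def ray(n,uv,c=None):
    c=c or bot.calibration(n); u,v=uv
    d=np.array([(u-c['cx'])/c['fx'],(v-c['cy'])/c['fy'],1.])
    if n=="wrist":
        t=np.hypot(d[0],d[1]); d=np.array([d[0]/t*np.sin(t),d[1]/t*np.sin(t),np.cos(t)]) if t>1e-9 else np.array([0,0,1.])
    Rm=np.array(c['rotation']); Rm=R.from_rotvec(Rm).as_matrix() if Rm.ndim==1 else Rm
    return np.array(c['origin']),Rm@d
def plane(n,uv,z,c=None):
    o,d=ray(n,uv,c); return o+d*(z-o[2])/d[2]
def tri(a,b):
    A=[];B=[]
    for o,d in(a,b):
        d=d/np.linalg.norm(d);P=np.eye(3)-np.outer(d,d);A.append(P);B.append(P@o)
    x=np.linalg.lstsq(np.vstack(A),np.hstack(B),rcond=None)[0]; return x
E
python3 - <<'E'
from h import *
np.set_printoptions(precision=4,suppress=True)
S=lambda p,o:(p[0]/5-.4+o[0],p[1]/5-.4+o[1])
o1,o2,o3,o4=(340,240),(220,270),(370,185),(330,270)
def both(name,ps,os_,pd,od,z):
    a=S(ps,os_) if ps else None;b=S(pd,od) if pd else None
    print(name, 'sc',plane("scene",a,z)[:2] if a else '','sd',plane("side",b,z)[:2] if b else '', tri(ray("scene",a),ray("side",b)) if a and b else '')
both("knU",(359,100),o1,(118,85),o3,.110)
both("knL",(325,273),o1,(101,277),o3,.020)
both("rail near",(313,113),o1,(148,102),o3,.126)
both("rail far",(103,307),o1,(234,300),o3,.126)
both("tipU",(105,114),o2,(161,162),o4,.154)
both("shU",(114,168),o2,(160,218),o4,.130)
both("tipL",(148,292),o2,(152,366),o4,.064)
both("shL",(155,340),o2,(155,418),o4,.040)
both("colA",(280,46),o2,(108,60),o4,.130)
both("colB",(327,117),o2,(216,62),o4,.130)
both("tin A",(163,457),o2,(270,473),o4,.034)
both("tin B",None,o2,(622,485),o4,.034)
both("base A",None,o2,(60,313),o4,.0)
both("base B",None,o2,(597,325),o4,.0)
E
```

```text
knU sc [0.6397 0.214 ] sd [0.6399 0.2142] [0.6398 0.2138 0.1103]
knL sc [0.6395 0.2134] sd [0.6387 0.2138] [0.639  0.2143 0.0191]
rail near sc [0.642  0.1878] sd [0.6437 0.1856] [0.6433 0.1858 0.1271]
rail far sc [0.652  0.0894] sd [0.6521 0.0895] [0.6521 0.0893 0.1262]
tipU sc [ 0.5462 -0.0393] sd [ 0.548  -0.0385] [ 0.5477 -0.04    0.156 ]
shU sc [ 0.5466 -0.0403] sd [ 0.5483 -0.0381] [ 0.5481 -0.0408  0.1327]
tipL sc [ 0.5465 -0.0382] sd [ 0.5471 -0.0389] [ 0.5469 -0.0386  0.0642]
shL sc [ 0.5476 -0.0398] sd [ 0.5483 -0.0401] [ 0.5481 -0.0402  0.0406]
colA sc [0.5426 0.0217] sd [0.5418 0.0217] [0.542  0.0222 0.1293]
colB sc [0.5724 0.0161] sd [0.5726 0.0172] [0.5726 0.0161 0.1308]
tin A sc [ 0.5791 -0.0601] sd [ 0.5796 -0.0591] [ 0.5795 -0.0601  0.0351]
tin B sc  sd [ 0.6802 -0.0751] 
base A sc  sd [0.5286 0.0322] 
base B sc  sd [0.6979 0.0072]
```

```bash
cat >> h.py <<'E'
np.set_printoptions(precision=4,suppress=True)
def plan(tcp,yaw,st=None):
    """tool y down, tool z horizontal at world angle yaw(deg); returns cm shift and deg rotvec in the tool frame"""
    st=st or bot.read_state()
    T=R.from_rotvec(st['tcp_rot']); z=np.array([np.cos(np.radians(yaw)),np.sin(np.radians(yaw)),0]);y=np.array([0,0,-1.])
    G=R.from_matrix(np.c_[np.cross(y,z),y,z])
    return T.inv().apply(np.array(tcp)-st['tool_pos'])*100,(T.inv()*G).as_rotvec(degrees=True)
E
python3 - <<'E'
from h import *
st=bot.read_state(); print(R.from_rotvec(st['tcp_rot']).as_matrix(), st['tool_pos'])
d=np.array([.6522,.0894])-np.array([.6395,.2138]); d/=np.linalg.norm(d)
g=np.array([.6396,.2139])+.06*d; print("grasp",g,np.degrees(np.arctan2(d[0],-d[1])),np.degrees(np.arctan2(g[1],g[0])))
for yaw in(5.8,185.8):print(plan((g[0],g[1],.21),yaw,st))
# post yaw from longer edges, side view base plate left edge
im=cv2.imread("pics/a_side.png"); cv2.imwrite("pics/c1.png",cv2.resize(im[325:480,330:490],None,fx=4,fy=4,interpolation=cv2.INTER_CUBIC))
cv2.imwrite("pics/c2.png",cv2.resize(im[160:290,260:330],None,fx=4,fy=4,interpolation=cv2.INTER_CUBIC))
E
```

```text
[[-0.9594 -0.0005  0.2819]
 [-0.2819  0.0018 -0.9594]
 [-0.0001 -1.     -0.0018]] [ 0.1901 -0.6471  0.2302]
grasp [0.6457 0.1542] 5.829132816170777 13.432265491013453
(array([-66.2937,   2.1409, -64.0324]), array([  0.0855, -79.4275,  -0.0755]))
(array([-66.2937,   2.1409, -64.0324]), array([  0.0794, 100.5725,   0.0899]))
```

View pics/c1.png

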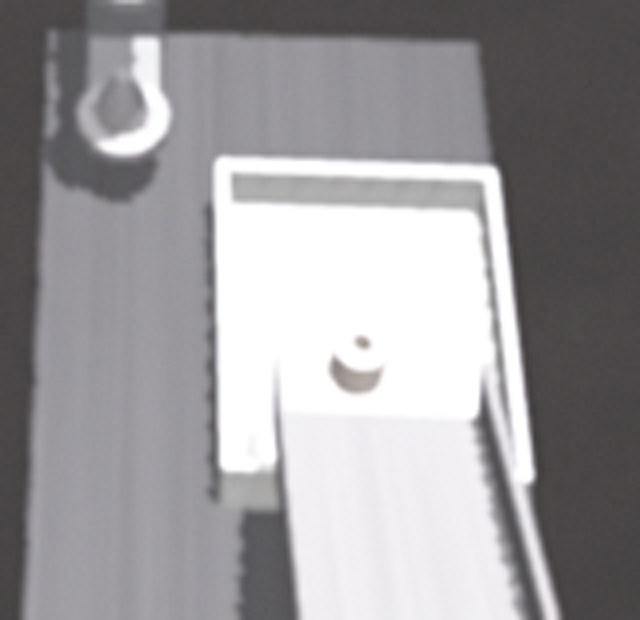

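View pics/c2.png

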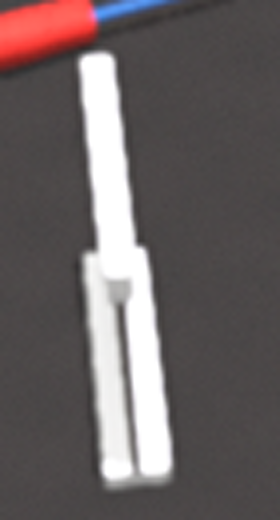

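```bash
python3 - <<'E'
from h import *
S=lambda p,o:(p[0]/4-.4+o[0],p[1]/4-.4+o[1])
def yaw(a,b,z,o):
    p=plane("side",S(a,o),z);q=plane("side",S(b,o),z);d=p-q
    print(p[:2],q[:2],np.degrees(np.arctan2(-d[0],d[1])))
yaw((48,32),(22,618),0,(330,325));yaw((214,160),(219,472),.034,(330,325));yaw((500,168),(535,480),.034,(330,325))
print("shield");yaw((97,56),(118,275),.126,(260,160))
E
```

```text
[0.5285 0.0314] [ 0.4911 -0.2064] -8.936975383859478
[ 0.5787 -0.0597] [ 0.5596 -0.1803] -8.995186947439041
[ 0.6811 -0.0752] [ 0.6615 -0.1948] -9.289313624736236
shield
[0.4581 0.296 ] [0.4592 0.1513] 0.41374032016859424
```

Request:
play_rows(
  series="-5 0 -5 0 -7 0 8.5;-10 0 -10 0 -14 0 8.5;-15 -1 -14 0 -21 0 8.5;-20 -1 -19 0 -28 0 8.5;-25 -1 -24 0 -34 0 8.5;-30 -1 -29 0 -40 0 8.5;-35 -1 -34 0 -46 0 8.5;-40 -1 -39 0 -52 0 8.5;-45 -1 -44 0 -58 0 8.5;-50 -1 -49 0 -64 0 8.5;-55 -1 -54 0 -70 0 8.5;-60 -1 -58 0 -75 0 8.5",
)

```text
time: 1.15
tool_pos: [0.4357, -0.2101, 0.2397]
tcp_rot: [-1.222, 1.189, -1.187]
wrist_force: [0.8, -1.2, -0.7]
width: 0.992
```

```bash
python3 - <<'E'
from h import *
print(plan((.6457,.1542,.21),5.8))
E
```

```text
(array([-35.8099,   3.0187,  22.0374]), array([ 0.012 , -4.1491, -0.0955]))
```

Request:
play_rows(
  series="-3 0 2 0 -1 0 8.5;-7 0 4 0 -2 0 8.5;-10 0 6 0 -3 0 8.5;-14 0 8 0 -4 0 8.5;-17 0 10.5 0 -4.1 0 8.5;-21 0 13 0 -4.1 0 8.5;-24 0 15 0 -4.1 0 8.5;-28 1 17 0 -4.1 0 8.5;-31 1 19 0 -4.1 0 8.5;-34 2 21 0 -4.1 0 8.5;-35.8 3 22 0 -4.1 0 8.5;-35.8 3 22 0 -4.1 0 8.5",
)

```text
time: 2.15
tool_pos: [0.6453, 0.1581, 0.2068]
tcp_rot: [-1.257, 1.136, -1.129]
wrist_force: [0.0, -0.2, -0.2]
width: 1.0
```

```bash
python3 - <<'E'
from h import *
st=bot.read_state();c=bot.calibration("wrist");im=bot.read_camera("wrist");cv2.imwrite("pics/d.png",im)
print(st['tool_pos'],R.from_rotvec(st['tcp_rot']).as_matrix(),st['q'],c['origin'],c['rotation'])
print(plan((.6457,.1542,.21),5.8))
import json;json.dump({k:np.array(v).tolist() for k,v in c.items()},open("d.json","w"))
E
```

```text
[0.6453 0.1581 0.2068] [[ 0.1039 -0.0039  0.9946]
 [-0.9946  0.0024  0.1039]
 [-0.0028 -1.     -0.0036]] [0.2011 0.2614 1.6527 0.0033 1.2308 0.0959] [0.6384 0.233  0.3485] [2.8431 0.1483 0.0167]
(array([ 0.1809, -0.2362,  0.0909]), array([ 0.2356,  0.1219, -0.0754]))
```

View pics/d.png

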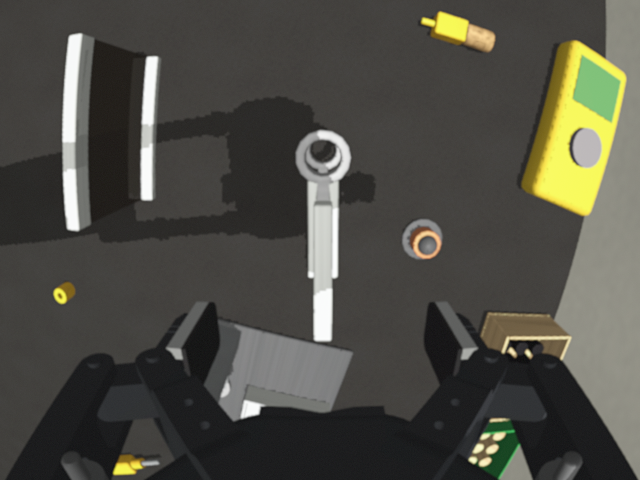

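The wrist view shows the upper knuckle ring centred near (323,157). The top rail runs straight from (323,205) to (322,340), between the two open fingers.

```bash
python3 - <<'E'
from h import *
import json
c=json.load(open("d.json"))
k=plane("wrist",(323,157),.11,c);a=plane("wrist",(322.7,205),.126,c);b=plane("wrist",(322.3,339),.126,c)
print(k,a,b,np.degrees(np.arctan2(b[0]-a[0],a[1]-b[1])))
E
```

```text
[0.6403 0.2156 0.11  ] [0.6431 0.1876 0.126 ] [0.6527 0.0933 0.126 ] 5.84266386013505
```

Request:
play_rows(
  series="0 1 0 0 0 0 8.5;0.1 3 0 0.2 0 0 8.5;0.1 6 0.1 0.2 0.1 0 8.5;0.1 8.5 0.1 0.2 0.1 0 8.5;0.1 10 0.1 0.2 0.1 0 8.5;0.1 10.7 0.1 0.2 0.1 0 8.5;0.1 10.8 0.1 0.2 0.1 0 8.5;0.1 10.8 0.1 0.2 0.1 0 8.5;0.1 10.8 0.1 0.2 0.1 0 8.5",
)

```text
time: 2.95
tool_pos: [0.6463, 0.1548, 0.1014]
tcp_rot: [-1.253, 1.134, -1.134]
wrist_force: [0.1, -0.6, 0.1]
width: 0.994
```

```bash
python3 - <<'E'
from h import *
st=bot.read_state()
print(st['tool_pos'],plan((.646,.1545,.098),5.83,st))
E
```

```text
[0.6463 0.1548 0.1014] (array([ 0.0244,  0.3365, -0.0356]), array([-0.1154, -0.046 , -0.0874]))
```

Request:
play_rows(
  series="0 0.3 0 0 0 0 6;0 0.3 0 0 0 0 4;0 0.3 0 0 0 0 3;0 0.3 0 0 0 0 2;0 0.3 0 0 0 0 1.5;0 0.3 0 0 0 0 1;0 0.3 0 0 0 0 0.5;0 0.3 0 0 0 0 0.5;0 0.3 0 0 0 0 0.5;0 0.3 0 0 0 0 0.5",
  newtons=60,
)

```text
time: 3.78
tool_pos: [0.6466, 0.1549, 0.0987]
tcp_rot: [-1.252, 1.133, -1.134]
wrist_force: [-0.1, 0.9, 2.4]
width: 0.126
```

```bash
python3 - <<'E'
from h import *
st=bot.read_state()
print(st['tool_pos'],st['width']*85,R.from_rotvec(st['tcp_rot']).as_matrix(),st['wrist_force'])
E
```

```text
[0.6466 0.1549 0.0987] 10.746469299258345 [[ 0.1009  0.0024  0.9949]
 [-0.9949  0.0019  0.1009]
 [-0.0016 -1.      0.0026]] [-0.0572  0.8935  2.3541]
```

Request:
play_rows(
  series="0 -0.3 0 0 0 0 0.5;0 -1 0 0 0 0 0.5;0 -2 0 0 0 0 0.5;0 -3.5 0 0 0 0 0.5;0 -5.5 0 0 0 0 0.5;0 -7.5 0 0 0 0 0.5;0 -9.5 0 0 0 0 0.5;0 -11.5 0 0 0 0 0.5;0 -13.5 0 0 0 0 0.5;0 -15.5 0 0 0 0 0.5;0 -17 0 0 0 0 0.5;0 -18 0 0 0 0 0.5",
)

```text
time: 4.78
tool_pos: [0.6469, 0.1547, 0.282]
tcp_rot: [-1.249, 1.131, -1.136]
wrist_force: [-0.2, -0.3, -2.3]
width: 0.126
```

```bash
python3 - <<'E'
from h import *
st=bot.read_state()
print(st['tool_pos'],st['width']*85,st['wrist_force'],st['torque'])
cv2.imwrite("pics/e_side.png",bot.read_camera("side"));cv2.imwrite("pics/e_wrist.png",bot.read_camera("wrist"))
# post frame
t=np.radians(-9.0);Rz=np.array([[np.cos(t),-np.sin(t)],[np.sin(t),np.cos(t)]]);H=np.array([.5472,-.0395])
for lx in(-.11,0):
    g=H+Rz@np.array([lx,-.06]);print(lx,g,plan((g[0],g[1],.2787),-9.0+0.0))
E
```

```text
[0.6469 0.1547 0.282 ] 10.70959118325211 [-0.1716 -0.3347 -2.2503] [-0.0053 -0.0312  0.0251]
-0.11 [ 0.4292 -0.0816] (array([ 21.3153,   0.1002, -24.0952]), array([-0.417 , 14.7915, -0.1769]))
0 [ 0.5378 -0.0988] (array([ 24.1237,   0.175 , -13.46  ]), array([-0.417 , 14.7915, -0.1769]))
```

View pics/e_side.png

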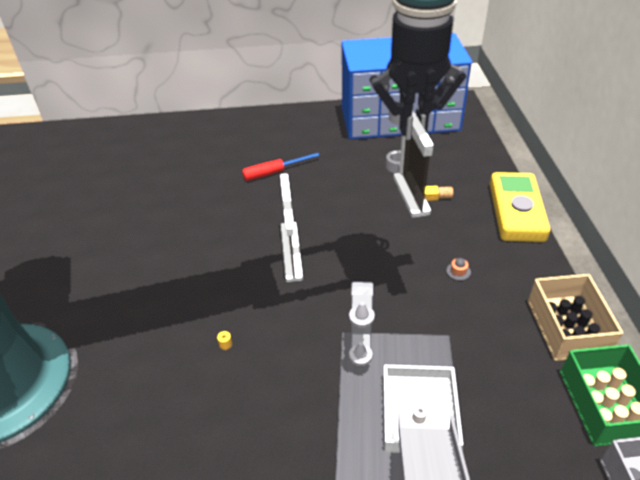

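View pics/e_wrist.png

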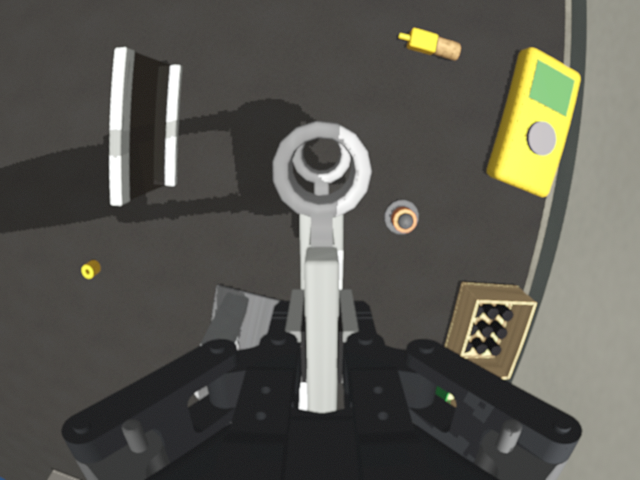

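```bash
python3 - <<'E'
from h import *
st=bot.read_state();c=bot.calibration("wrist")
T=R.from_rotvec(st['tcp_rot'])
k=plane("wrist",(322,169),st['tool_pos'][2]+.0113,c)
print(k,T.inv().apply(k-st['tool_pos'])*1000, T.as_matrix())
a=plane("wrist",(321.5,250),st['tool_pos'][2]+.0273,c);print(T.inv().apply(a-st['tool_pos'])*1000)
E
```

```text
[0.6417 0.216  0.2933] [-61.4888 -11.1655   0.5975] [[ 0.1009  0.0073  0.9949]
 [-0.9949  0.0029  0.1009]
 [-0.0021 -1.      0.0076]]
[-36.995  -27.2193   0.412 ]
```

Request:
play_rows(
  series="0.8 0 -0.8 0 0.5 0 0.5;2.3 0 -2.6 0 1.5 0 0.5;4.3 0 -4.8 0 3 0 0.5;6.4 0 -7.2 0 4.5 0 0.5;8.6 0 -9.7 -0.1 6 0 0.5;10.8 0 -12.2 -0.2 7.5 0 0.5;13 0 -14.7 -0.3 9 0 0.5;15.2 0 -17.2 -0.3 10.5 0 0.5;17.4 0 -19.6 -0.4 12 0 0.5;19.3 0 -21.8 -0.4 13.4 0 0.5;20.7 0 -23.4 -0.4 14.4 -0.1 0.5;21.3 0.1 -24.1 -0.4 14.8 -0.2 0.5",
)

```text
time: 5.88
tool_pos: [0.4257, -0.0831, 0.2771]
tcp_rot: [-1.132, 1.328, -1.326]
wrist_force: [0.5, 0.9, -2.5]
width: 0.13
```

```bash
python3 - <<'E'
from h import *
st=bot.read_state()
print(st['tool_pos'],st['width']*85,st['wrist_force'],st['torque'])
t=np.radians(-9.0);Rz=np.array([[np.cos(t),-np.sin(t)],[np.sin(t),np.cos(t)]]);H=np.array([.5472,-.0395])
g=H+Rz@np.array([-.11,-.0605]);print(g,plan((g[0],g[1],.0987+.084),-9.0))
E
```

```text
[ 0.4257 -0.0831  0.2771] 11.052424207093424 [ 0.496   0.8975 -2.5374] [ 0.0601 -0.043  -0.007 ]
[ 0.4291 -0.082 ] (array([-0.174 ,  9.4387,  0.3385]), array([ 0.1544, -0.2015,  0.0841]))
```

Request:
play_rows(
  series="0 0.5 0 0 0 0 0.5;0 1.5 0.1 0 0 0 0.5;-0.1 3 0.2 0 0 0 0.5;-0.1 4.5 0.3 0 0 0 0.5;-0.2 6 0.3 0.1 -0.1 0 0.5;-0.2 7.5 0.3 0.1 -0.2 0 0.5;-0.2 8.7 0.3 0.1 -0.2 0 0.5;-0.2 9.2 0.3 0.1 -0.2 0 0.5;-0.2 9.4 0.3 0.1 -0.2 0 0.5;-0.2 9.4 0.3 0.1 -0.2 0 0.5",
)

```text
time: 6.72
tool_pos: [0.4287, -0.0813, 0.1824]
tcp_rot: [-1.134, 1.325, -1.323]
wrist_force: [-0.1, 0.3, -3.0]
width: 0.127
```

```bash
python3 - <<'E'
from h import *
st=bot.read_state()
print(st['tool_pos'],st['wrist_force'])
s=bot.read_camera("scene");d=bot.read_camera("side");w=bot.read_camera("wrist")
cv2.imwrite("pics/f_s.png",s);cv2.imwrite("pics/f_d.png",d);cv2.imwrite("pics/f_w.png",w)
k=np.hstack([s[150:400,60:360],d[180:430,240:490]]);cv2.imwrite("pics/f_c.png",cv2.resize(k,None,fx=1.45,fy=1.45))
t=np.radians(-9.0);Rz=np.array([[np.cos(t),-np.sin(t)],[np.sin(t),np.cos(t)]]);H=np.array([.5472,-.0395])
g=H+Rz@np.array([0,-.0605]);print(g,plan((g[0],g[1],.0987+.084),-9.0))
E
```

```text
[ 0.4287 -0.0813  0.1824] [-0.0973  0.2663 -3.0434]
[ 0.5377 -0.0993] (array([ 0.0304,  0.1448, 10.9523]), array([-0.0498,  0.0088,  0.0909]))
```

View pics/f_c.png

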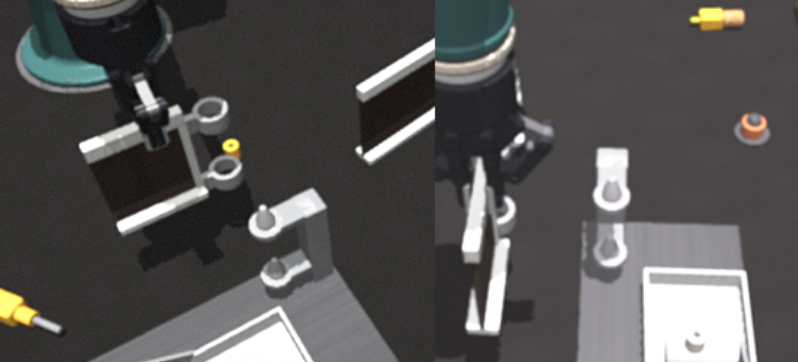

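View pics/f_w.png

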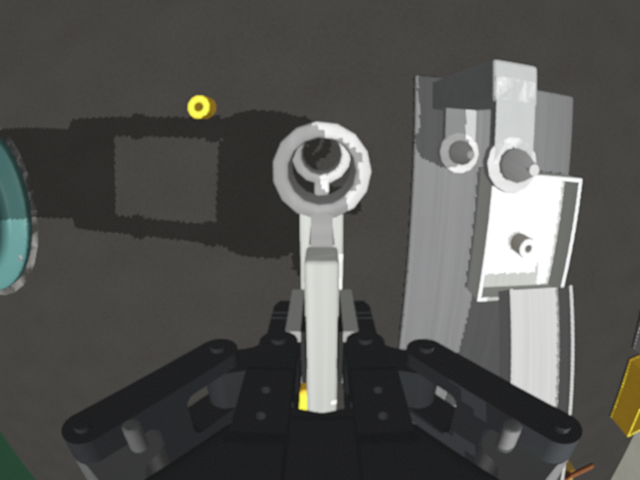

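```bash
python3 - <<'E'
from h import *
s=cv2.imread("pics/f_s.png");w=cv2.imread("pics/f_w.png")
cv2.imwrite("pics/g1.png",cv2.resize(s[205:290,190:240],None,fx=6,fy=6,interpolation=cv2.INTER_CUBIC))
cv2.imwrite("pics/g2.png",cv2.resize(w[90:220,260:560],None,fx=2.6,fy=2.6,interpolation=cv2.INTER_CUBIC))
E
```

```text
(no output)
```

View pics/g1.png

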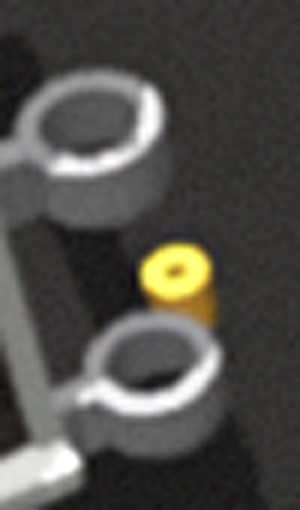

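View pics/g2.png

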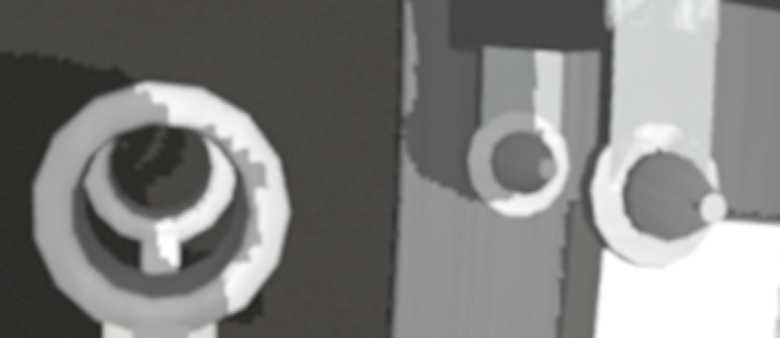

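```bash
python3 - <<'E'
from h import *
c=bot.calibration("wrist");st=bot.read_state();oz=st['tool_pos'][2]-.0987
t=np.radians(-9.0);Rz=np.array([[np.cos(t),-np.sin(t)],[np.sin(t),np.cos(t)]])
K={}
for n,uv,z in[("ringU",(322.3,167.3),oz+.11),("ringL",(321.5,146.9),oz+.02),("tipU",(533.8,169.6),.154),("shU",(511.9,164.6),.13),("tipL",(470,154.6),.064),("shL",(459.2,152.7),.04)]:
    K[n]=plane("wrist",uv,z,c)[:2];print(n,K[n])
for n,p,z in[("U",(91,121),oz+.11),("L",(153,361),oz+.02)]:
    print("scene",n,plane("scene",(p[0]/6+190-.4,p[1]/6+205-.4),z)[:2])
print("tcp expected hinge",st['tool_pos'][:2]+Rz@[0,.0605])
E
```

```text
ringU [ 0.4398 -0.0204]
ringL [ 0.44   -0.0178]
tipU [ 0.5477 -0.039 ]
shU [ 0.5472 -0.0392]
tipL [ 0.5475 -0.0391]
shL [ 0.5479 -0.0395]
scene U [ 0.44   -0.0224]
scene L [ 0.4394 -0.0225]
tcp expected hinge [ 0.4391 -0.0221]
```

Request:
play_rows(
  series="0 0 0.5 0 0 0 0.5;0 0.1 1.5 0 0 0 0.5;0 0.1 3 0 0 0 0.5;0 0.1 4.5 0 0 0 0.5;0 0.1 6 0 0 0 0.5;0.1 0.1 7.3 0 0 0 0.5;0.1 0.1 8.5 0 0 0 0.5;0.1 0.1 9.5 0 0 0 0.5;0.1 0.1 10.2 0 0 0 0.5;0.1 0.1 10.7 0 0 0 0.5;0.1 0.1 10.9 0 0 0 0.5;0.1 0.1 10.9 0 0 0 0.5",
)

```text
time: 7.87
tool_pos: [0.5373, -0.0999, 0.183]
tcp_rot: [-1.132, 1.323, -1.325]
wrist_force: [0.2, -0.3, -2.5]
width: 0.131
```

```bash
python3 - <<'E'
from h import *
st=bot.read_state()
print(st['tool_pos'],st['wrist_force'],st['torque'])
s=bot.read_camera("scene");d=bot.read_camera("side");w=bot.read_camera("wrist")
cv2.imwrite("pics/h_s.png",s);cv2.imwrite("pics/h_w.png",w);cv2.imwrite("pics/h_d.png",d)
k=np.hstack([cv2.resize(s[240:370,200:300],None,fx=4,fy=4,interpolation=2),cv2.resize(d[260:390,320:420],None,fx=4,fy=4,interpolation=2)]);cv2.imwrite("pics/h_c.png",k)
cv2.imwrite("pics/h_w2.png",cv2.resize(w[90:290,210:430],None,fx=3,fy=3,interpolation=2))
t=np.radians(-9.0);Rz=np.array([[np.cos(t),-np.sin(t)],[np.sin(t),np.cos(t)]]);H=np.array([.5472,-.0395])
g=H+Rz@np.array([0,-.0605]);print(plan((g[0],g[1],.0987+.04),-9.0))
E
```

```text
[ 0.5373 -0.0999  0.183 ] [ 0.2162 -0.2896 -2.5459] [-0.0282  0.0429  0.002 ]
(array([-0.0755,  4.433 ,  0.1071]), array([-0.0171,  0.0073,  0.091 ]))
```

View pics/h_c.png

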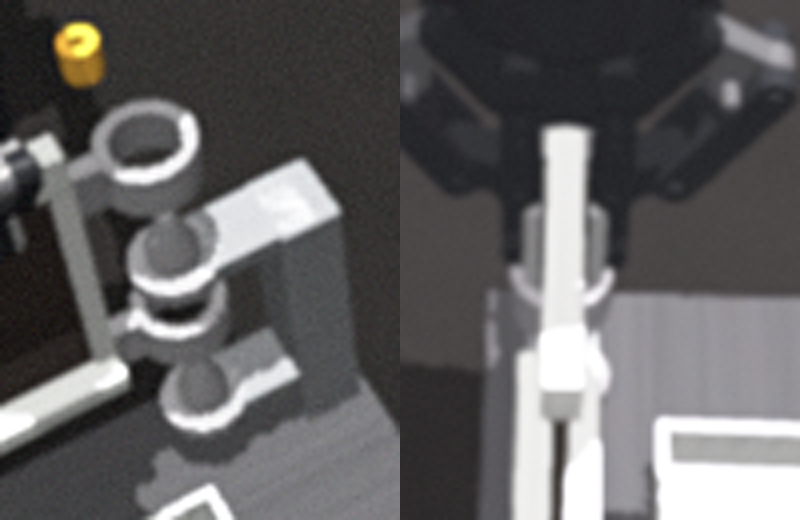

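View pics/h_w2.png

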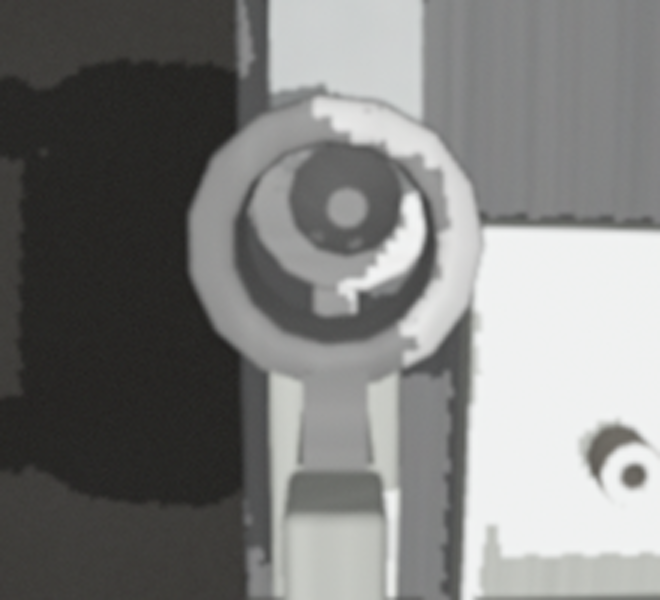

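```bash
python3 - <<'E'
from h import *
c=bot.calibration("wrist");st=bot.read_state();oz=st['tool_pos'][2]-.0987
T=R.from_rotvec(st['tcp_rot'])
r=plane("wrist",(321.8,169.8),oz+.11,c);p=plane("wrist",(325.5,159.1),.154,c);d=p-r;d[2]=0
print(oz,r,p,T.inv().apply(d)*1000)
r=plane("scene",(146/4+200-.4,142/4+240-.4),oz+.11);p=np.array([.5466,-.0394,0]);d=p-r;d[2]=0
print(r,T.inv().apply(d)*1000)
E
```

```text
0.08433108137655189 [ 0.5464 -0.0392  0.1943] [ 0.5482 -0.0391  0.154 ] [-0.4153 -0.0001  1.7329]
[ 0.5475 -0.0409  0.1943] [-1.3248 -0.0024 -1.1422]
```

Request:
play_rows(
  series="0 0.2 0 0 0 0 0.5;-0.1 0.7 0 0 0 0 0.5;-0.1 1.2 0 0 0 0 0.5;-0.1 1.7 0 0 0 0 0.5;-0.1 2.1 0 0 0 0 0.5;-0.1 2.4 0 0 0 0 0.5;-0.1 2.6 0 0 0 0 0.5;-0.1 2.6 0 0 0 0 0.5",
)

```text
time: 8.68
tool_pos: [0.5362, -0.0987, 0.1562]
tcp_rot: [-1.133, 1.324, -1.324]
wrist_force: [-0.2, -0.1, -1.8]
width: 0.129
```

```bash
python3 - <<'E'
from h import *
st=bot.read_state()
print(st['tool_pos'],st['wrist_force'],st['torque'])
s=bot.read_camera("scene");w=bot.read_camera("wrist")
cv2.imwrite("pics/i_s.png",cv2.resize(s[240:370,200:330],None,fx=4.5,fy=4.5,interpolation=2))
cv2.imwrite("pics/i_w2.png",cv2.resize(w[90:290,210:430],None,fx=3,fy=3,interpolation=2))
t=np.radians(-9.0);Rz=np.array([[np.cos(t),-np.sin(t)],[np.sin(t),np.cos(t)]]);H=np.array([.5472,-.0395])
g=H+Rz@np.array([0,-.0605]);print(plan((g[0],g[1],.0987+.04),-9.0))
E
```

```text
[ 0.5362 -0.0987  0.1562] [-0.2376 -0.0531 -1.751 ] [ 0.018   0.0467 -0.0021]
(array([0.0262, 1.8315, 0.1038]), array([-0.0142,  0.0091,  0.0912]))
```

View pics/i_s.png

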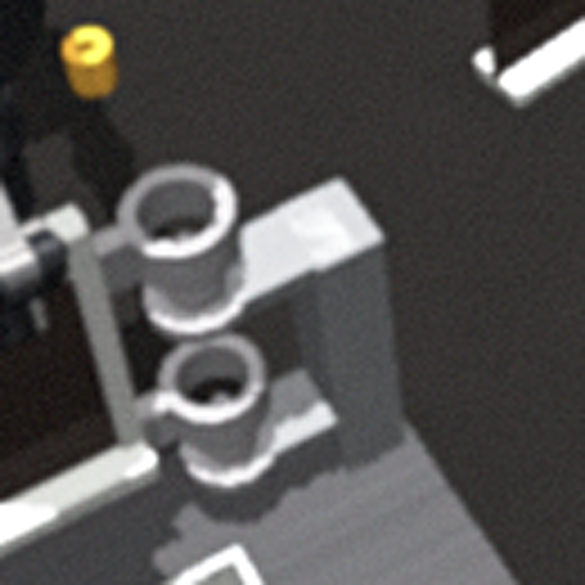

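View pics/i_w2.png

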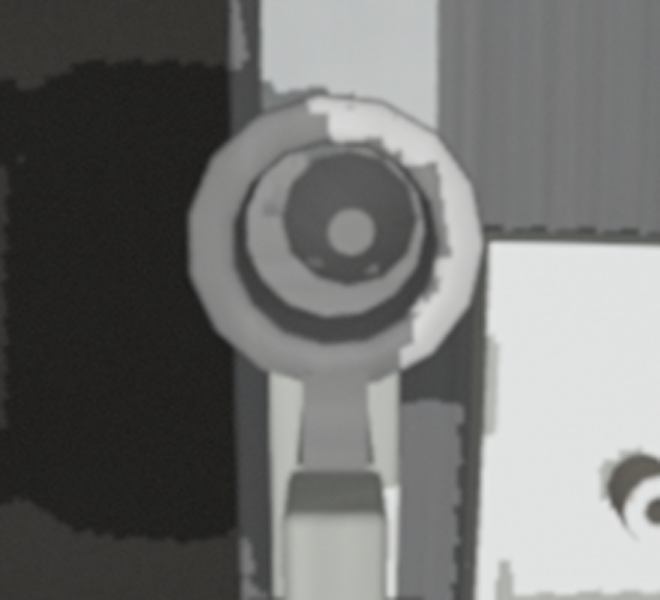

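```bash
python3 - <<'E'
from h import *
c=bot.calibration("wrist");st=bot.read_state();oz=st['tool_pos'][2]-.0987
T=R.from_rotvec(st['tcp_rot'])
r=plane("wrist",(321.6,169.6),oz+.11,c)
for n,uv,z in(("tip",(326.8,167.1),.154),("base",(326.6,162.3),.136)):
    p=plane("wrist",uv,z,c);d=p-r;d[2]=0;print(n,oz,r,p,T.inv().apply(d)*1000)
r=plane("scene",(178/4.5+200-.4,210/4.5+240-.4),oz+.11);p=np.array([.5466,-.0394,0]);d=p-r;d[2]=0
print(r,T.inv().apply(d)*1000)
E
```

```text
tip 0.05831386941077392 [ 0.5466 -0.0382  0.1683] [ 0.5485 -0.0391  0.154 ] [0.6193 0.0015 2.0255]
base 0.05831386941077392 [ 0.5466 -0.0382  0.1683] [ 0.5487 -0.0389  0.136 ] [0.3952 0.0012 2.194 ]
[ 0.5465 -0.0396  0.1683] [-0.2027 -0.0003  0.0402]
```

Request:
play_rows(
  series="0 0 0.1 0 0 0 0.5;0 0.2 0.15 0 0 0 0.5;0 0.4 0.15 0 0 0 0.5;0 0.6 0.15 0 0 0 0.5;0 0.8 0.15 0 0 0 0.5;0 0.9 0.15 0 0 0 0.5;0 0.9 0.15 0 0 0 0.5",
)

```text
time: 9.37
tool_pos: [0.5379, -0.099, 0.1475]
tcp_rot: [-1.132, 1.324, -1.325]
wrist_force: [-0.6, 0.1, -3.0]
width: 0.127
```

```bash
python3 - <<'E'
from h import *
st=bot.read_state()
print(st['tool_pos'],st['wrist_force'],st['torque'])
w=bot.read_camera("wrist");s=bot.read_camera("scene")
cv2.imwrite("pics/j_w2.png",np.hstack([cv2.resize(w[110:250,260:390],None,fx=4,fy=4,interpolation=2)]))
t=np.radians(-9.0);Rz=np.array([[np.cos(t),-np.sin(t)],[np.sin(t),np.cos(t)]]);H=np.array([.5472,-.0395])
g=H+Rz@np.array([0,-.0605]);print(plan((g[0],g[1],.0987+.04),-9.0))
E
```

```text
[ 0.5379 -0.099   0.1475] [-0.6183  0.1334 -2.9993] [-0.083   0.0134  0.0028]
(array([ 0.0265,  0.9178, -0.0353]), array([0.004 , 0.0065, 0.088 ]))
```

View pics/j_w2.png

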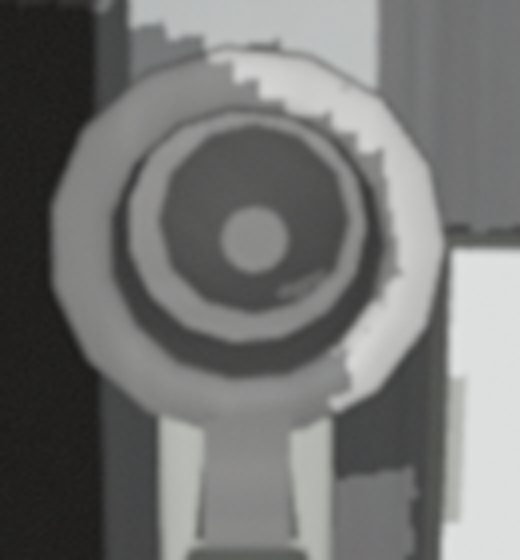

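Request:
play_rows(
  series="0 0.1 0.05 0 0 0 0.5;0 0.2 0.07 0 0 0 0.5;0 0.3 0.07 0 0 0 0.5;0 0.4 0.07 0 0 0 0.5;0 0.5 0.07 0 0 0 0.5;0 0.6 0.07 0 0 0 0.5;0 0.7 0.07 0 0 0 0.5;0 0.75 0.07 0 0 0 0.5;0 0.75 0.07 0 0 0 0.5",
)

```text
time: 10.22
tool_pos: [0.5387, -0.0991, 0.1402]
tcp_rot: [-1.132, 1.324, -1.325]
wrist_force: [-0.3, 0.4, -2.0]
width: 0.129
```

```bash
python3 - <<'E'
from h import *
st=bot.read_state()
print(st['tool_pos'],st['wrist_force'],st['torque'])
w=bot.read_camera("wrist");s=bot.read_camera("scene")
cv2.imwrite("pics/k.png",np.hstack([cv2.resize(w[110:250,260:390],None,fx=3,fy=3,interpolation=2),cv2.resize(s[265:370,215:300],None,fx=4,fy=4,interpolation=2)]))
E
```

```text
[ 0.5387 -0.0991  0.1402] [-0.3237  0.3798 -2.017 ] [-0.0372 -0.0611  0.0001]
```

View pics/k.png

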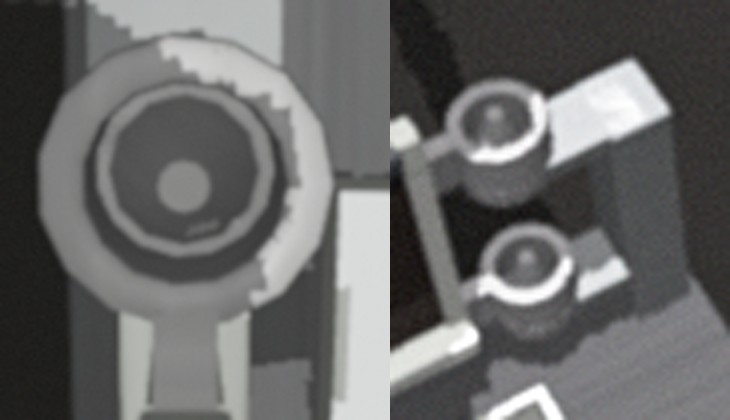

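Pin and bore are now concentric, and both knuckles are on their pins with about 1.5 mm left to go. I'll lower the rest gently until contact.

Request:
play_rows(
  series="0 0.05 0 0 0 0 0.5;0 0.1 0 0 0 0 0.5;0 0.12 0 0 0 0 0.5;0 0.15 0 0 0 0 0.5;0 0.15 0 0 0 0 0.5;0 0.15 0 0 0 0 0.5",
)

```text
time: 10.82
tool_pos: [0.5389, -0.0991, 0.1389]
tcp_rot: [-1.132, 1.323, -1.325]
wrist_force: [0.9, 0.2, -2.1]
width: 0.129
```

Request:
play_rows(
  series="0 0.03 0 0 0 0 0.5;0 0.06 0 0 0 0 0.5;0 0.09 0 0 0 0 0.5;0 0.09 0 0 0 0 0.5;0 0.09 0 0 0 0 0.5",
)

```text
time: 11.23
tool_pos: [0.539, -0.0993, 0.1386]
tcp_rot: [-1.132, 1.323, -1.325]
wrist_force: [-1.4, -1.1, 4.2]
width: 0.132
```

```bash
python3 - <<'E'
from h import *
st=bot.read_state()
print(st['tool_pos'],st['wrist_force'],st['torque'],plan((.539,-.0993,.1386),-9.0))
w=bot.read_camera("wrist");s=bot.read_camera("scene");d=bot.read_camera("side")
cv2.imwrite("pics/l.png",np.hstack([cv2.resize(w[110:250,260:390],None,fx=3,fy=3,interpolation=2),cv2.resize(s[265:370,215:300],None,fx=4,fy=4,interpolation=2)]))
E
```

```text
[ 0.539  -0.0993  0.1386] [-1.3904 -1.1472  4.2472] [0.0382 0.364  0.1164] (array([-0.0019,  0.0026, -0.0046]), array([-0.0306,  0.0129,  0.1015]))
```

View pics/l.png

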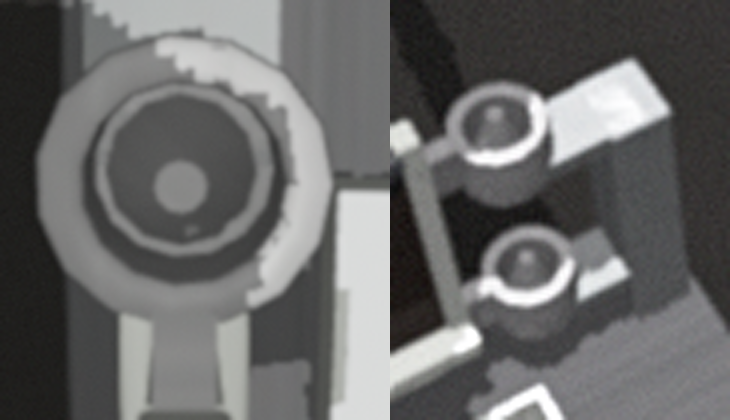

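Request:
play_rows(
  series="0 0 0 0 0 0 0.5;0 0 0 0 0 0 0.8;0 0 0 0 0 0 1.2;0 0 0 0 0 0 1.5;0 0 0 0 0 0 2;0 0 0 0 0 0 3;0 0 0 0 0 0 4;0 0 0 0 0 0 5;0 0 0 0 0 0 5",
  newtons=20,
)

```text
time: 12.13
tool_pos: [0.5392, -0.0993, 0.1385]
tcp_rot: [-1.132, 1.323, -1.325]
wrist_force: [0.2, 0.5, -0.6]
width: 0.584
```

```bash
python3 - <<'E'
from h import *
st=bot.read_state()
print(st['tool_pos'],st['wrist_force'],st['width'])
w=bot.read_camera("wrist");cv2.imwrite("pics/m.png",w)
E
```

```text
[ 0.5392 -0.0993  0.1385] [ 0.2222  0.5161 -0.5652] 0.584086527370967
```

View pics/m.png

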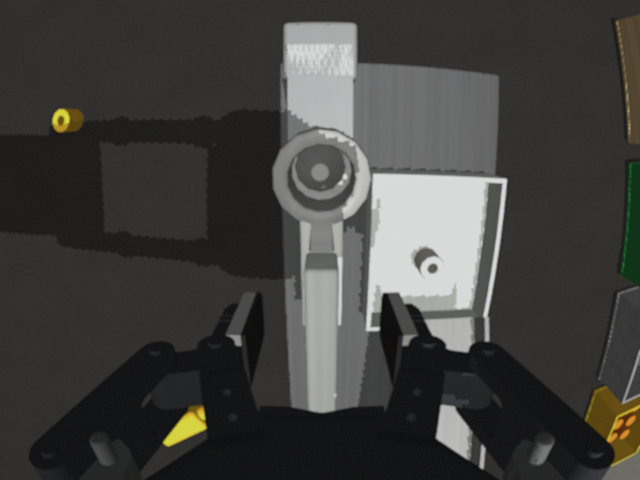

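The door is still hanging after release, with the fingers well clear on both sides. I'll retreat straight up.

Request:
play_rows(
  series="0 -0.5 0 0 0 0 5;0 -1.5 0 0 0 0 5;0 -3 0 0 0 0 5;0 -5 0 0 0 0 5;0 -7.5 0 0 0 0 5;0 -10 0 0 0 0 5;0 -12 0 0 0 0 5;0 -14 0 0 0 0 5;0 -15 0 0 0 0 5;0 -15 0 0 0 0 5",
)

```text
time: 13.02
tool_pos: [0.5409, -0.0994, 0.2928]
tcp_rot: [-1.128, 1.317, -1.329]
wrist_force: [-0.2, 0.3, -0.0]
width: 0.585
```

```bash
python3 - <<'E'
from h import *
st=bot.read_state()
print(st['tool_pos'],st['wrist_force'],st['time'])
s=bot.read_camera("scene");d=bot.read_camera("side");c=bot.calibration("wrist");w=bot.read_camera("wrist")
cv2.imwrite("pics/n_w.png",w)
cv2.imwrite("pics/n.png",np.hstack([cv2.resize(s[230:380,150:350],None,fx=2,fy=2,interpolation=2),cv2.resize(d[270:420,300:480],None,fx=2,fy=2,interpolation=2)]))
import json;json.dump({k:np.array(v).tolist() for k,v in c.items()},open("n.json","w"))
E
```

```text
[ 0.5409 -0.0994  0.2928] [-0.1885  0.3316 -0.0101] 13.0167
```

View pics/n.png

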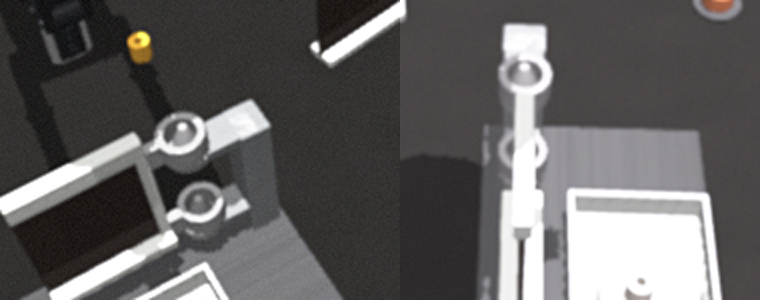

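View pics/n_w.png

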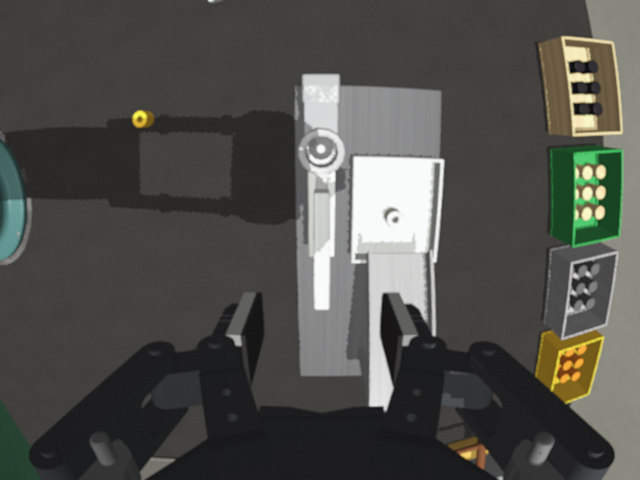

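```bash
python3 - <<'E'
from h import *
import json
c=json.load(open("n.json"))
def y(a,b,z):
    a=plane("wrist",a,z,c);b=plane("wrist",b,z,c);return a[:2],b[:2],np.degrees(np.arctan2(b[0]-a[0],a[1]-b[1]))
print(y((321.5,193),(322,308),.166),y((353,157),(351,261),.034),y((297,88),(300,375),0))
k=tri(ray("scene",(181/2+150-.2,129/2+230-.2)),ray("side",((526-400)/2+300-.2,71/2+270-.2)));print("ringU",k)
k=tri(ray("scene",(201/2+150-.2,200/2+230-.2)),ray("side",((523-400)/2+300-.2,149/2+270-.2)));print("ringL",k)
E
python3 -c "
import cv2,sys
d=cv2.imread('pics/n_w.png')
cv2.imwrite('pics/n2.png',cv2.resize(d[70:270,260:460],None,fx=3,fy=3,interpolation=2))"
```

```text
(array([ 0.544 , -0.0701]), array([ 0.5299, -0.1612]), np.float64(-8.75409510214837)) (array([ 0.5797, -0.0596]), array([ 0.5615, -0.1756]), np.float64(-8.933447309722776)) (array([0.5314, 0.0265]), array([ 0.4682, -0.3521]), np.float64(-9.475967786239451))
ringU [ 0.5484 -0.0419  0.1525]
ringL [ 0.5487 -0.0385  0.0606]
```

View pics/n2.png

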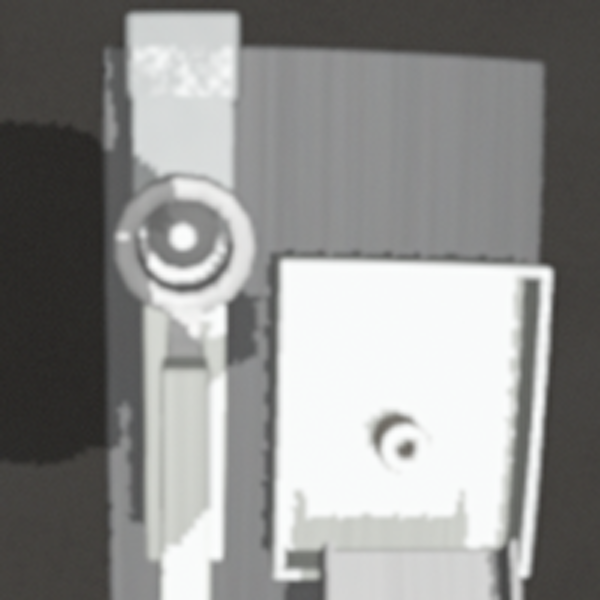

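```bash
python3 -c "
from workcell import bot
print(bot.read_state()['time'],bot.finish_job())"
```

```text
the job is handed in; nothing more can be done
13.1667 None
```

The guard door is hung on the hinge post with both knuckles down on their pins, closed across the front of the tin. I let go of it, backed the arm off and handed the job in at 13.2 s. I gripped it by the top rail at its balance point and brought it in from the front. The plain shield was not touched, though I didn't measure its position again at the end.

What the last checks showed:
- **Seating contact:** the wrist force rose from about -2 N to +4 N right at the expected height, with the door's origin at 39.9 mm against 40 mm.
- **Knuckle heights:** their tops measured 152.5 mm and 60.6 mm, against 150 mm and 60 mm if fully seated. The upper reading is 2.5 mm high, but the pin's shoulder had also read 2.7 mm high by the same method, so I take it as camera error.
- **Alignment:** the door's yaw was -8.75°. The station measured about -9.0°, with individual edges between -8.9° and -9.5°.
- **Disagreement while lining up:** before the last stretch of lowering, the wrist and scene cameras differed by up to 3 mm on the door's offset from the pin. I lowered in small steps and looked again until the pin and bore were concentric.
- **After release:** the door stayed in place, and the wrist force with the arm clear was near zero.

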